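Push the doll-house door home in the glue-up corner

ROBOT

A 7-joint arm with a two-finger parallel gripper is mounted at the origin on a cart in front of the work surface, level with it; the furniture and walls round the work are solid. World frame = base frame: x ahead of the robot, y to its left, z up, the work surface at z = 0. Lengths are in m, angles in degrees, forces in N, time in s.
With the tool pointing down it reaches from about 0.425 to 0.875 m from the base axis. Payload 4.7 kg.
Tool frame: the origin (TCP) lies midway between the tips of the shut fingers; the grasp point (between the pads) lies 19 mm behind it; z points along the fingers, y is the line along which they close (so a half turn about z gives the same grasp; the last joint's range is limited). The gripper opens to 87 mm and grips with 3 to 60 N. Pads are 19 mm wide; open, the fingers measure 117 mm over their backs; the gripper's body (75 mm by 190 mm) begins 51 mm behind the grasp point.
Start: joints at [76.266, 18.392, -4.016, 83.108, 1.295, 78.541, -3.26], TCP at [0.163, -0.629, 0.223] pointing down, gripper open.
Joint ranges: [-163.93, 163.93], [-17.29, 119.83], [-79.2, 71.16], [3.27, 140.29], [-89.18, 269.18], [5.43, 117.66], [-154.24, 154.24]. Speed limits (degrees/s): [147.25, 147.25, 180, 180, 180, 180, 180].

INTERFACE

Orientations are given as [roll, pitch, yaw] about the fixed x, y, z axes, in that order (R = Rz(yaw) Ry(pitch) Rx(roll)).
In Python, from cell import env, viewer, boxes_of, masks_of gives the robot as it stands. The module is installed in compiled form; this text tells all that it offers.
- The arm moves only by the tool apply_moves, never from a script. Its argument "moves" is a list of rows, each a list of 7 numbers: the shift along the tool's x, y, z scaled (see below), then the turn, a rotation vector about the tool's x, y, z scaled (see below), then the opening, from 0 (shut) to 1 (fully open). A call has 1 to 20 rows; each row is the pose to reach, as a shift and turn from the pose commanded when the call began, along the tool's axes at that moment; what a row does not reach only later rows make up. The controller multiplies each number of a shift by 0.2 m and each number of a turn by 1.5 rad. A row lasts 1/10 s, in which the tool goes at most 50 mm and 8.59 degrees, less where a joint would pass 70% of its speed; a pose out of reach is approached as far as the arm can. A call with a number of a shift or a turn outside -1 to 1 is refused whole. A call with a gripper value outside its range is refused whole. The fingers move at their own pace and stop on an object; "grip_force" is the grip in N (left out, the last holds). Time passes only in rows, so rows that repeat a pose let the fingers close. It gives the time, the measured TCP pose, the force, the opening and the grip force at its end, in the units of the state.
- env.get_obs(): the state, without advancing time (a new reading comes with each control period).
- viewer.read_camera(name): name is "scene" or "top" or "wrist"; returns the picture (400x640x3 uint8, red, green, blue); there is no depth.
- viewer.get_calibration(name): a dict with "fov_y" (degrees; the focal length in pixels is half the picture's height over the tangent of half this angle, whatever the lens; pixels are square), "cx", "cy" (the principal point, pixels), "position" and "orientation" of the camera in the world. Camera axes: x right, y up, looking along -z (the intrinsics and any distortion apply to the point x, -y, -z); pixel columns grow to the right and rows downward; lengths in m; the calibration is good to about 2 mm. A picture is of the moment at which its call begins: read the wrist's pose just before it. get_calibration takes no time and is no camera call; for the wrist camera it gives the pose at the moment of the call.
- env.sign_off(): hands the job in; it is judged then, once.
Trained networks look in the newest picture that a camera, given by its name, has taken for a name from the list of things; names that differ only in an ending like _2 or _b are one class to them, and where a whole thing is asked for, a point or a joint stands for the part that bears it (a point fixed in the world has none). Each returns a list of dicts, best first, with "conf" (0 to 1); they miss things now and then, are a little off and sometimes report something else, mostly with a low value. They report only what shows in the picture. A call takes as long as a camera call.
- boxes_of(camera, target): "location" ([column, row] in pixels, amid what is visible of it).
- masks_of(camera, target): "pixels" (400x640 bool, what is visible of it) and "location" ([column, row] in pixels, amid what is visible of it).
The state is a dict: "time_s": time; "qpos": joint angles; "joint_velocities": joint speeds; "effort": joint torques, N m; "tool_pos": TCP position; "tool_rot": TCP orientation; "force": force on the tool from outside, world axes, zero at the start; "wrist_torque": the same for the moment, N m; "grip_width": finger opening in m; "grasp_force": force on a finger pad.
Only numpy, scipy, OpenCV 4.12 (cv2) and the standard library are available. Lean on these libraries where they do the work, as an engineer would, in place of code of your own. Each camera call takes 0.05 s, during which the arm holds its last target. There are 200 camera calls.

TASK

The doll-house door lying in the metal glue-up corner has to go fully home against the end stop, and the sanding block is the pusher. With your fingers push the sanding block over the board until its long side is flat against the long fence, next to the door on the side away from the stop, then push its end so that it slides along the fence and drives the door right up to the stop; leave both snug there, square to the fence. Do not pick up or tip the block or the door, keep the robot itself off the door, and leave the other things where they stand.

Things in the scene. Friction and masses are not known exactly. Their poses are not given: they have to be found in the camera images.
- jig: fixed corner of two aluminium bars, 18 mm wide, 16 mm high, no base plate: things slide on the board (z = 0). Origin on the board, mid-length of the fence's working face, which is the plane x = 0 from y = -150 to 150 mm (bar on the +x side). The stop's face is y = 150 mm, from x = 0 to -90 mm. Work lies at x < 0, y < 150. At yaw 0 (it turns up to 0.15 rad) axes are the world's.
- door: white doll-house door with two blue panes lying flat, 96 mm along its own x, 60 mm along its own y, slab 5 mm thick (10 mm at its knob), 14 g. Origin at the centre of its underside. It starts with a 96 mm side along the fence (about 1 mm off it) and 35 to 65 mm short of the stop.
- block: red-brown sanding block lying flat, 48 mm along its own x, 68 mm along y, 24 mm high, about 0.06 kg; origin at the centre of its underside. Starts on the robot's side of the fence, its centre 80 to 110 mm from it, farther from the stop than the door, own y within 0.45 rad of the fence's y. It can be pushed straight to the fence clear of the door.
- tin: small round grey metal tin with a lid, 43 mm across, 21 mm high, on the robot's side of the door; leave it alone. Origin at the centre of its underside.
- paint_pot: white paint pot, 36 mm across, 42 mm high, beyond the end stop; leave it alone. Origin at the centre of its underside.
- spool: small spool lying flat, 92 mm across, 30 mm high, at the right; leave it alone. Origin at the centre of its underside.
- tape: roll of masking tape lying flat, 96 mm across, 25 mm high, at the front right; leave it alone. Origin at the centre of its underside.
- chair: doll-house chair, 36 x 36 x 50 mm, at the front left; leave it alone. Origin at the centre of its underside.
- glue: upright glue stick, 27 mm across, 92 mm high, at the left; leave it alone. Origin at the centre of its underside.

How it is judged (in metres and radians):
On the way, in this order (a step that is already met when the one before it is completed fails the run):
1. the block's long side lies flat against the long fence (within 4 mm and 0.06 rad) while the door is still at least 20 mm short of the stop (x of block in the frame of jig above -0.028 m and angle between the y axis of block and the y axis of jig, either way round below 0.06 rad and y of door in the frame of jig below 0.082 m), for 0.2 s.
2. the door has been pushed to the stop (within 4 mm) (y of door in the frame of jig above 0.098 m and x of door in the frame of jig above -0.034 m and angle between the x axis of door and the y axis of jig, either way round below 0.06 rad), for 0.2 s.
At the end, for the whole second after the job is handed in: the door within 4 mm of stop and fence, the block behind it within 4 mm of the fence and 5 mm of its place when it touches the fully home door; both square to the fence within 0.06 rad, flat on the board and at rest (all of step 2 and x of block in the frame of jig above -0.028 m and angle between the y axis of block and the y axis of jig, either way round below 0.06 rad and y of block in the frame of jig above 0.015 m and height (world z) of each of block, door below 0.004 m and linear speed of each of block, door below 0.01 m/s).
It fails at once if the block is lifted more than 8 mm or tipped more than 0.2 rad (height (world z) of block above 0.008 m or angle between block's own z axis and vertical above 0.2 rad).
It fails at once if the door is lifted more than 8 mm or tipped more than 0.2 rad (height (world z) of door above 0.008 m or angle between door's own z axis and vertical above 0.2 rad).
It fails at once if the robot touches the door (contact force between any of the fingers, the arm and door above 0.3 N).
It fails at once if one of the other things is moved more than 25 mm (distance of any of tin, paint_pot, spool, tape, chair, glue from where it was at the start of the episode above 0.025 m).
It also fails if it takes over 51 s, if anything falls off the work surface, if the arm or the gripper's body presses on something with over 40 N, if the wrist force passes 120 N, or if a joint passes its speed limit or range.

## Working session

There is one attempt and no reset: what is moved stays moved. The work goes in short steps, Python scripts to look and compute and a tool call to move; the robot and the scene stay as the last step left them, time stands still between calls to the robot, and variables do not carry over. Pictures are saved under pics/ and viewed, at most 10 in all, crops included, and the job is handed in when it is done.

Besides the shell and the picture viewer there is one more tool, called after ">>>" by a JSON object that holds its "api" and its "payload", one argument or row to a line. apply_moves: Moves the arm, as the interface text tells. Shifts and turns lie within -1 to 1; 1 stands for 0.2 m of shift or 1.5 rad of turn. Its arguments: {"type":"object","properties":{"moves":{"type":"array","items":{"type":"array","items":{"type":"number","minimum":-1,"maximum":1}}},"grip_force":{"type":"number"}},"required":["moves"]}

```bash
mkdir -p pics; cat > h.py <<'E'
import numpy as np, cv2
from cell import env, viewer, boxes_of, masks_of
from scipy.spatial.transform import Rotation as R
def cal(n):
    c=viewer.get_calibration(n); return c
def rot(o):
    o=np.array(o,float)
    if o.shape==(3,3): return o
    if o.size==4: return R.from_quat(o).as_matrix()
    return R.from_euler('xyz',o,degrees=True).as_matrix()
def world(c,px,z):
    f=200/np.tan(np.radians(c['fov_y'])/2)
    px=np.atleast_2d(px).astype(float)
    d=np.c_[(px[:,0]-c['cx'])/f,-(px[:,1]-c['cy'])/f,-np.ones(len(px))]@rot(c['orientation']).T
    p=np.array(c['position']); t=(z-p[2])/d[:,2]
    return p+t[:,None]*d
E
python3 - <<'E'
from h import *
print(env.get_obs())
for n in ['top','scene']:
    im=viewer.read_camera(n); print(n,cal(n)); cv2.imwrite(f'pics/{n}0.png',im[:,:,::-1])
    for t in ['jig','door','block','tin','paint_pot','spool','tape','chair','glue']:
        if n=='top':
            for r in masks_of(n,t)[:2]:
                print(t,r['conf'],r['location'],world(cal(n),r['location'],0.0)[0].round(3),r['pixels'].sum())
E
```

```text
{'time_s': 0.0, 'qpos': array([76.26546453, 18.44064464, -4.0162783 , 83.17480775,  1.29713989,
       78.53973515, -3.25985581]), 'joint_velocities': array([-0.02611796, -0.04691352,  0.0273838 , -0.18364736,  0.02547343,
       -0.08027787, -0.19116184]), 'effort': array([ 2.31048034e-04, -4.91280770e+01, -4.03766111e-01, -3.12522948e+01,
       -6.40312722e-02,  4.39621008e-02,  1.65965721e-04]), 'tool_pos': array([ 0.16302103, -0.62865969,  0.22144448]), 'tool_rot': array([-1.79890177e+02,  7.53265632e-03,  1.45455704e+01]), 'force': array([-0.11752572, -0.59909583,  0.03840786]), 'wrist_torque': array([-0.02680472,  0.01317002, -0.00199967]), 'grasp_force': 0.0, 'grip_width': 0.08690816080767844}
top {'fov_y': 43.18666950234404, 'cx': 319.3419634844031, 'cy': 196.13870584933355, 'position': array([0.41737202, 0.04493442, 1.19110631]), 'orientation': array([  4.98577754,   0.42751301, -90.03125503])}
jig 0.86 [291.5, 155.0] [0.62 0.12 0.  ] 1523
door 0.96 [291.0, 167.5] [0.59  0.121 0.   ] 990
block 0.76 [359.8, 203.7] [ 0.503 -0.042  0.   ] 610
tin 0.84 [286.6, 211.8] [0.484 0.131 0.   ] 245
paint_pot 0.64 [234.3, 159.9] [0.608 0.256 0.   ] 216
spool 0.56 [457.7, 144.9] [ 0.643 -0.276  0.   ] 1350
spool 0.31 [293.7, 154.6] [0.621 0.115 0.   ] 1498
tape 0.89 [469.8, 204.5] [ 0.501 -0.301  0.   ] 605
chair 0.6 [224.1, 241.3] [0.415 0.278 0.   ] 270
chair 0.52 [284.4, 211.0] [0.486 0.136 0.   ] 279
glue 0.74 [189.4, 140.3] [0.656 0.365 0.   ] 254
scene {'fov_y': 54.420044063202845, 'cx': 325.0610172584303, 'cy': 201.86941937920847, 'position': array([0.03452949, 0.38286972, 0.80798854]), 'orientation': array([  39.08985216,    0.66947144, -124.97437687])}
```

```bash
python3 - <<'E'
import cv2
a=cv2.imread('pics/top0.png')[110:260,170:490]
cv2.imwrite('pics/c0.png',cv2.resize(a,None,fx=2.5,fy=2.5,interpolation=cv2.INTER_CUBIC))
E
```

```text
(no output)
```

View pics/c0.png

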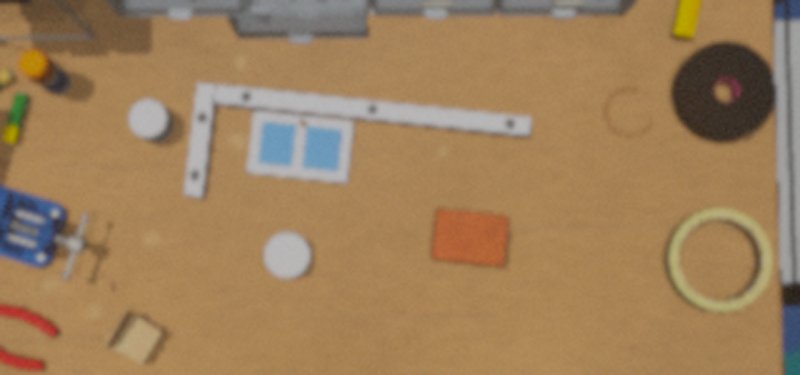

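View pics/scene0.png

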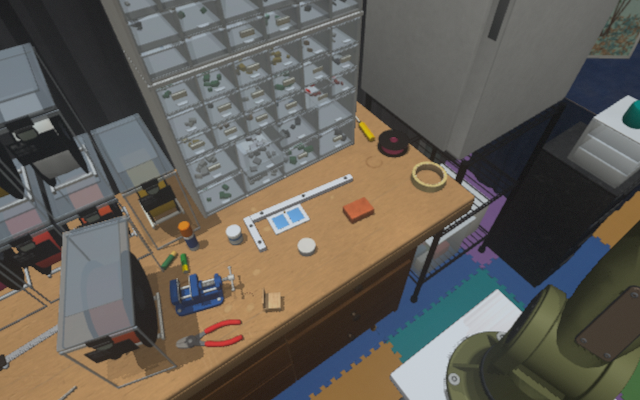

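The top crop shows the jig corner at about (205,90), its fence running to (530,125), the door at (300,147), the block at (470,238) and the tin at (288,255). The scene view agrees with this. Next I'll measure the poses.

```bash
cat >> h.py <<'E'
def rect(c,mask,z):
    ys,xs=np.nonzero(mask)
    w=world(c,np.c_[xs,ys],z)[:,:2]
    (cx,cy),(a,b),an=cv2.minAreaRect((w*1000).astype(np.float32))
    return cx,cy,a,b,an
def big(m):
    n,l,s,_=cv2.connectedComponentsWithStats(m.astype(np.uint8)); return l==1+np.argmax(s[1:,4])
def block_mask(im):
    h=cv2.cvtColor(im,cv2.COLOR_RGB2HSV); return (h[...,1]>150)&((h[...,0]<11)|(h[...,0]>174))&(h[...,2]>80)
E
python3 - <<'E'
from h import *
c=cal('top')
im=cv2.imread('pics/top0.png')[:,:,::-1]; im=np.ascontiguousarray(im)
h=cv2.cvtColor(im,cv2.COLOR_RGB2HSV)
bm=block_mask(im); bm[:180]=0; bm[230:]=0; bm[:,:335]=0; bm[:,385:]=0
print('block',big(bm).sum(),rect(c,big(bm),.024))
# subpixel edges: up-scaled crop, white = low saturation
f=8;x0,y0=235,135
up=cv2.resize(im[y0:200,x0:395],None,fx=f,fy=f,interpolation=cv2.INTER_CUBIC)
s=cv2.cvtColor(up,cv2.COLOR_RGB2HSV); w=(s[...,1]<70)&(s[...,2]>120)
def P(u,v,z): return world(c,np.c_[(np.array(u)+.5)/f-.5+x0,(np.array(v)+.5)/f-.5+y0],z)[:,:2]*1000
# fence lower edge at columns right of door
def last(col,lo,hi):
    v=np.nonzero(w[lo:hi,col])[0]; return lo+v.max()+.5,lo+v.min()-.5
cols=[];lowr=[];upr=[]
for col in range((325-x0)*f,(378-x0)*f,4):
    try: a,b=last(col,0,(166-y0)*f)
    except ValueError: continue
    cols.append(col);lowr.append(a);upr.append(b)
pl=P(cols,lowr,.016);pu=P(cols,upr,.016)
for p in(pl,pu):
    k=np.polyfit(p[:,1],p[:,0],1); print('fence edge x=k*y+b',k,'resid',np.std(p[:,0]-np.polyval(k,p[:,1])),p[0],p[-1])
# stop: rows 
rows=[];r=[];l=[]
for row in range((165-y0)*f,(186-y0)*f,4):
    v=np.nonzero(w[row,:(262-x0)*f])[0]; rows.append(row); r.append(v.max()+.5); l.append(v.min()-.5)
for q in(r,l):
    p=P(q,rows,.016); k=np.polyfit(p[:,0],p[:,1],1); print('stop y=k*x+b',k,p[0],p[-1])
m=masks_of('top','door')
m=m[0]['pixels'] if m else None
if m is not None: print('door',rect(c,m,.005))
cv2.imwrite('pics/w.png',w.astype(np.uint8)*255)
E
```

```text
block 12 (507.4071960449219, -14.952739715576172, 6.103298664093018, 14.875507354736328, 9.42089557647705)
fence edge x=k*y+b [1.08391727e-01 6.03550684e+02] resid 0.188894952124556 [608.05331109  41.33327518] [594.80483141 -81.76987153]
fence edge x=k*y+b [1.08526638e-01 6.25029438e+02] resid 0.17768054676711656 [629.44932948  41.30239357] [616.14293921 -81.99316865]
stop y=k*x+b [-1.08668027e-01  2.70952159e+02] [594.54575422 206.24784785] [546.11381862 211.8842866 ]
stop y=k*x+b [-1.05477819e-01  2.90939482e+02] [594.58255349 228.29910667] [546.14293999 233.27284018]
door (586.3690185546875, 123.27420043945312, 96.5942611694336, 59.644287109375, 84.16290283203125)
```

```bash
cat >> h.py <<'E'
def go(x,y,z,yaw,cmd=None):
    """scaled move numbers from measured (or commanded) pose to world target, tool down"""
    o=env.get_obs(); p,r=(o['tool_pos'],o['tool_rot']) if cmd is None else cmd
    M=rot(r); T=R.from_euler('xyz',[180,0,yaw],degrees=True).as_matrix()
    d=M.T@(np.array([x,y,z])-p)/.2; w=R.from_matrix(M.T@T).as_rotvec()/1.5
    return np.r_[d,w].round(3).tolist()
# jig estimate (mm) and frame
JO=np.array([611.0,55.3]); JY=-0.1082
def J2W(x,y):
    c,s=np.cos(JY),np.sin(JY); return JO+np.array([c*x-s*y,s*x+c*y])
def W2J(p):
    c,s=np.cos(JY),np.sin(JY); d=np.asarray(p)[...,:2]-JO; return np.stack([c*d[...,0]+s*d[...,1],-s*d[...,0]+c*d[...,1]],-1)
E
python3 - <<'E'
from h import *
c=cal('top'); im=np.ascontiguousarray(cv2.imread('pics/top0.png')[:,:,::-1])
x0,y0,f=335,185,8
up=cv2.resize(im[y0:225,x0:385],None,fx=f,fy=f,interpolation=cv2.INTER_CUBIC).astype(int)
d=up[...,0]-up[...,1]; print(np.percentile(d,[5,50,95]))
m=big(d>(np.percentile(d,5)+np.percentile(d,97))/2)
ys,xs=np.nonzero(m); w=world(c,np.c_[(xs+.5)/f-.5+x0,(ys+.5)/f-.5+y0],.024)[:,:2]*1000
r=cv2.minAreaRect(w.astype(np.float32)); print(r, W2J(r[0]), W2J(cv2.boxPoints(r)))
print('go', go(.40,-.45,.20,-6.2)); print(W2J([586.4,123.3]),W2J([484,131]), J2W(-125,0))
E
```

```text
[36. 39. 79.]
((499.7024841308594, -35.015525817871094), (67.20940399169922, 47.3198356628418), 83.7423324584961) [-100.89357427 -101.8062764 ] [[-124.58765143 -135.38689894]
 [ -77.26782995 -135.4350198 ]
 [ -77.1994971   -68.22565386]
 [-124.51931858  -68.17753299]]
go [1.371, -0.57, 0.113, 0.0, 0.0, 0.241]
[-31.79939358  64.94581255] [-134.43208278   61.54270973] [486.73098893  68.79862537]
```

```bash
python3 - <<'E'
from h import *
o=env.get_obs(); cmd=(o['tool_pos'],o['tool_rot'])
for t in [(.29,-.48,.2),(.40,-.32,.2),(.44,-.15,.15),(*(J2W(-150,-101.8)/1000),.06)]:
    print(np.round(t,4),go(*t,-6.2,cmd)); cmd=(np.array(t),[180,0,-6.2])
E
```

```text
[ 0.29 -0.48  0.2 ] [0.801, -0.563, 0.113, 0.0, 0.0, 0.241]
[ 0.4  -0.32  0.2 ] [0.46, -0.855, -0.0, 0.0, 0.0, 0.0]
[ 0.44 -0.15  0.15] [0.107, -0.867, 0.25, 0.0, 0.0, 0.0]
[ 0.4509 -0.0297  0.06  ] [-0.011, -0.604, 0.45, 0.0, 0.0, 0.0]
```

>>> {"api": "apply_moves", "payload": {
  "moves": [
    [0.2,-0.14,0.03,0,0,0.08,0.345],
    [0.4,-0.28,0.06,0,0,0.16,0.345],
    [0.6,-0.42,0.09,0,0,0.24,0.345],
    [0.8,-0.563,0.113,0,0,0.241,0.345],
    [0.8,-0.563,0.113,0,0,0.241,0.345],
    [0.8,-0.563,0.113,0,0,0.241,0.345]
  ]
}}

```text
time_s: 1.2
tool_pos: [0.291, -0.4791, 0.2003]
tool_rot: [180.0, -0.0, -6.0]
force: [-0.1, 0.2, 0.3]
grip_width: 0.0471
grasp_force: 0.0
```

>>> {"api": "apply_moves", "payload": {
  "moves": [
    [0.115,-0.21,0,0,0,0,0.345],
    [0.23,-0.43,0,0,0,0,0.345],
    [0.345,-0.64,0,0,0,0,0.345],
    [0.46,-0.855,0,0,0,0,0.345],
    [0.46,-0.855,0,0,0,0,0.345],
    [0.46,-0.855,0,0,0,0,0.345]
  ]
}}

```text
time_s: 1.8
tool_pos: [0.3996, -0.3207, 0.2003]
tool_rot: [179.9, -0.0, -6.1]
force: [-1.0, -1.1, -0.3]
grip_width: 0.03
grasp_force: 0.0
```

>>> {"api": "apply_moves", "payload": {
  "moves": [
    [0.03,-0.21,0.06,0,0,0,0.345],
    [0.05,-0.43,0.12,0,0,0,0.345],
    [0.08,-0.64,0.18,0,0,0,0.345],
    [0.107,-0.867,0.25,0,0,0,0.345],
    [0.107,-0.867,0.25,0,0,0,0.345],
    [0.107,-0.867,0.25,0,0,0,0.345]
  ]
}}

```text
time_s: 2.4
tool_pos: [0.4391, -0.1515, 0.1498]
tool_rot: [180.0, 0.0, -6.3]
force: [-0.8, 0.5, -1.2]
grip_width: 0.0304
grasp_force: 0.0
```

```bash
python3 - <<'E'
from h import *
o=env.get_obs(); print(o['time_s'],o['tool_pos'],o['tool_rot'],o['grip_width'])
im=viewer.read_camera('wrist'); cv2.imwrite('pics/w1.png',im[:,:,::-1])
print(go(*(J2W(-150,-101.8)/1000),.06,-6.2)); print(go(*(J2W(-150,-101.8)/1000),.006,-6.2))
E
```

```text
2.4 [ 0.43905821 -0.15154506  0.14980894] [ 1.79955878e+02  3.23146072e-02 -6.25472995e+00] 0.030389650208776212
[-0.01, -0.617, 0.45, 0.001, -0.0, -0.002]
[-0.01, -0.618, 0.72, 0.001, -0.0, -0.002]
```

View pics/w1.png

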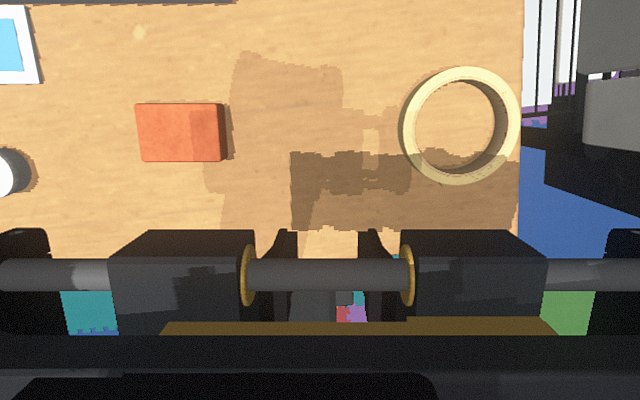

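The wrist view shows the block at about (180,132), square to the tool, with clear space behind it. I'm descending behind it.

>>> {"api": "apply_moves", "payload": {
  "moves": [
    [-0.005,-0.2,0.1,0,0,0,0.345],
    [-0.01,-0.4,0.2,0,0,0,0.345],
    [-0.01,-0.617,0.3,0,0,0,0.345],
    [-0.01,-0.617,0.45,0,0,0,0.345],
    [-0.01,-0.617,0.58,0,0,0,0.345],
    [-0.01,-0.617,0.68,0,0,0,0.345],
    [-0.01,-0.617,0.715,0,0,0,0.345],
    [-0.01,-0.617,0.715,0,0,0,0.345]
  ]
}}

```text
time_s: 3.25
tool_pos: [0.4505, -0.0288, 0.0064]
tool_rot: [-180.0, 0.1, -6.4]
force: [-1.2, -0.1, 0.2]
grip_width: 0.0296
grasp_force: 0.0
```

```bash
python3 - <<'E'
from h import *
o=env.get_obs(); print(o['tool_pos'],o['tool_rot'],o['force'],W2J(o['tool_pos'][:2]*1000))
im=viewer.read_camera('wrist'); cv2.imwrite('pics/w2.png',im[:,:,::-1])
print(go(*(J2W(-62,-101.8)/1000),.007,-6.2))
E
```

```text
[ 0.45047797 -0.02876211  0.00637814] [-1.79998585e+02  9.37347760e-02 -6.36293380e+00] [-1.15033413 -0.12807519  0.21815712] [-150.50552903 -100.90513342]
[0.439, 0.006, 0.001, 0.0, -0.0, -0.001]
```

View pics/w2.png

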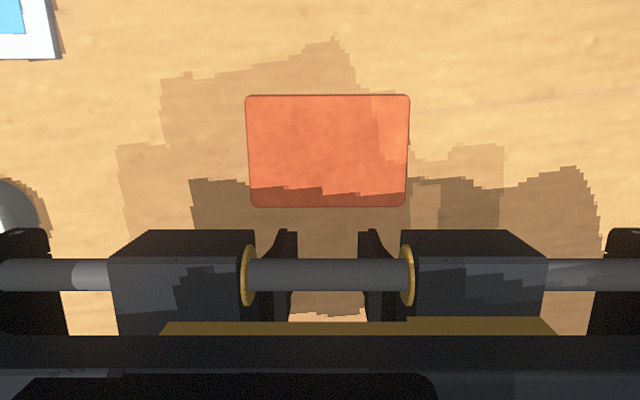

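The wrist view shows the block centred at column 328, just ahead of the fingers and square to them. I'm pushing it towards the fence.

>>> {"api": "apply_moves", "payload": {
  "moves": [
    [0.04,0,0,0,0,0,0.345],
    [0.07,0,0,0,0,0,0.345],
    [0.1,0,0,0,0,0,0.345],
    [0.13,0,0,0,0,0,0.345],
    [0.16,0,0,0,0,0,0.345],
    [0.19,0,0,0,0,0,0.345],
    [0.22,0,0,0,0,0,0.345],
    [0.25,0,0,0,0,0,0.345],
    [0.28,0,0,0,0,0,0.345],
    [0.31,0,0,0,0,0,0.345],
    [0.34,0,0,0,0,0,0.345],
    [0.37,0,0,0,0,0,0.345],
    [0.4,0,0,0,0,0,0.345],
    [0.42,0,0,0,0,0,0.345],
    [0.44,0,0,0,0,0,0.345],
    [0.44,0,0,0,0,0,0.345]
  ]
}}

```text
time_s: 4.9
tool_pos: [0.5389, -0.0364, 0.007]
tool_rot: [-180.0, -0.0, -6.2]
force: [-0.5, -0.2, -0.3]
grip_width: 0.0302
grasp_force: 0.0
```

```bash
python3 - <<'E'
from h import *
o=env.get_obs(); print(o['time_s'],o['tool_pos'],o['tool_rot'],o['force'],W2J(o['tool_pos'][:2]*1000))
im=viewer.read_camera('wrist'); cv2.imwrite('pics/w3.png',im[:,:,::-1])
E
```

```text
4.9 [ 0.53892394 -0.0364042   0.00699566] [-1.79992408e+02 -3.00073436e-02 -6.17262027e+00] [-0.53976934 -0.15583387 -0.31210633] [-61.7515162  -98.95134544]
```

View pics/w3.png

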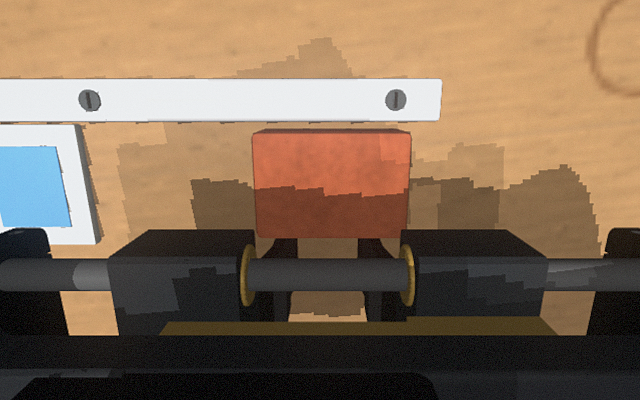

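The block is square, about 4 mm short of the fence: its top edge is at row 128 and the bar's edge at row 122. I'm easing it home.

>>> {"api": "apply_moves", "payload": {
  "moves": [
    [0.008,0,0,0,0,0,0.345],
    [0.015,0,0,0,0,0,0.345],
    [0.02,0,0,0,0,0,0.345],
    [0.02,0,0,0,0,0,0.345]
  ]
}}

```text
time_s: 5.35
tool_pos: [0.5424, -0.0369, 0.007]
tool_rot: [180.0, -0.0, -6.2]
force: [-0.5, 0.1, -0.3]
grip_width: 0.0301
grasp_force: 0.0
```

>>> {"api": "apply_moves", "payload": {
  "moves": [
    [0.005,0,0,0,0,0,0.345],
    [0.01,0,0,0,0,0,0.345],
    [0.01,0,0,0,0,0,0.345]
  ]
}}

```text
time_s: 5.65
tool_pos: [0.543, -0.037, 0.0067]
tool_rot: [180.0, 0.2, -6.2]
force: [-5.9, -0.8, 3.5]
grip_width: 0.03
grasp_force: 2.4
```

```bash
python3 - <<'E'
from h import *
o=env.get_obs(); print(o['time_s'],o['tool_pos'],o['tool_rot'],o['force'],W2J(o['tool_pos'][:2]*1000))
im=viewer.read_camera('wrist'); cv2.imwrite('pics/w4.png',im[60:260,:450][:,:,::-1])
E
```

```text
5.65 [ 0.54300612 -0.03695921  0.00665329] [ 1.79970964e+02  1.58498586e-01 -6.16146645e+00] [-5.87200828 -0.84375737  3.46603569] [-57.63327985 -99.06227298]
```

View pics/w4.png

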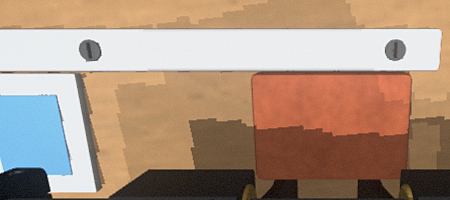

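The block is flush with the fence: the force jumped to 5.9 N and the gap at rows 70–74 has closed. I'm moving round to its far end with the fingers shut.

>>> {"api": "apply_moves", "payload": {
  "moves": [
    [-0.04,0,0,0,0,0,0.345],
    [-0.09,0,0,0,0,0,0.345],
    [-0.09,0,-0.12,0,0,0,0.345],
    [-0.09,0,-0.25,0,0,0,0.0],
    [-0.09,0.16,-0.25,0,0,0,0.0],
    [-0.09,0.33,-0.25,0,0,0,0.0],
    [0.03,0.335,-0.25,0,0,0,0.0],
    [0.168,0.335,-0.25,0,0,0,0.0],
    [0.168,0.335,-0.25,0,0,0,0.0],
    [0.168,0.335,-0.25,0,0,0,0.0]
  ]
}}

```text
time_s: 6.7
tool_pos: [0.5702, -0.1069, 0.0568]
tool_rot: [-180.0, 0.0, -6.1]
force: [-0.8, 0.6, -0.1]
grip_width: 0.0003
grasp_force: 0.0
```

```bash
python3 - <<'E'
from h import *
o=env.get_obs(); print(o['time_s'],o['tool_pos'],o['tool_rot'],o['grip_width'],W2J(o['tool_pos'][:2]*1000),cal('wrist')['position'])
im=viewer.read_camera('wrist'); cv2.imwrite('pics/w5.png',im[:,:,::-1])
print(go(*(J2W(-24,-166)/1000),.007,-6.2))
E
```

```text
6.7 [ 0.57016858 -0.1068656   0.05676309] [-1.79979710e+02  7.96193869e-03 -6.14858212e+00] 0.00030777712155350095 [ -23.08053606 -165.62660994] [ 0.63958834 -0.11592413  0.21931949]
[-0.001, 0.002, 0.248, -0.0, 0.001, 0.001]
```

View pics/w5.png

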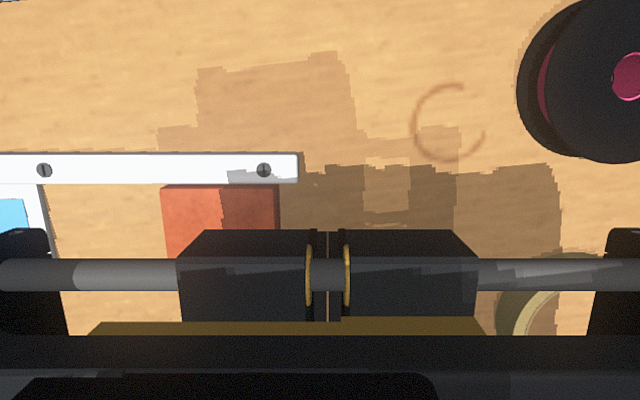

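The block is still flush against the fence, and the fingers are clear beyond its end at column 278. I'm going down and pushing along the fence.

>>> {"api": "apply_moves", "payload": {
  "moves": [
    [0,0,0.1,0,0,0,0],
    [0,0,0.2,0,0,0,0],
    [0,0,0.248,0,0,0,0],
    [0,0,0.248,0,0,0,0],
    [0,-0.03,0.248,0,0,0,0],
    [0,-0.06,0.248,0,0,0,0],
    [0,-0.09,0.248,0,0,0,0],
    [0,-0.12,0.248,0,0,0,0],
    [0.001,-0.15,0.248,0,0,0,0],
    [0.002,-0.18,0.248,0,0,0,0],
    [0.003,-0.21,0.248,0,0,0,0],
    [0.004,-0.24,0.248,0,0,0,0],
    [0.005,-0.27,0.248,0,0,0,0],
    [0.005,-0.3,0.248,0,0,0,0],
    [0.005,-0.32,0.248,0,0,0,0],
    [0.005,-0.33,0.248,0,0,0,0],
    [0.005,-0.33,0.248,0,0,0,0]
  ]
}}

```text
time_s: 8.45
tool_pos: [0.5786, -0.0413, 0.0073]
tool_rot: [-180.0, -0.0, -6.1]
force: [0.2, 0.4, 0.4]
grip_width: 0.0004
grasp_force: 0.0
```

```bash
python3 - <<'E'
from h import *
o=env.get_obs(); print(o['time_s'],o['tool_pos'],o['tool_rot'],o['force'],W2J(o['tool_pos'][:2]*1000))
im=viewer.read_camera('wrist'); cv2.imwrite('pics/w6.png',im[:,:,::-1])
print(go(*(J2W(-23,-35)/1000),.007,-6.2))
E
```

```text
8.45 [ 0.57864721 -0.04126015  0.00733365] [-1.79989497e+02 -5.92678126e-03 -6.14152522e+00] [0.1818524  0.36001896 0.36834955] [-21.736164   -99.48921673]
[-0.006, -0.325, 0.002, 0.0, -0.0, 0.0]
```

View pics/w6.png

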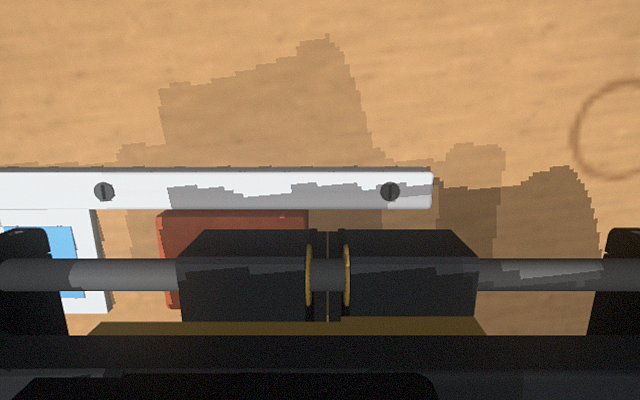

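The block is sliding flush along the fence, with the door about 25 mm ahead at column 100. I'm continuing the push.

>>> {"api": "apply_moves", "payload": {
  "moves": [
    [0,-0.025,0,0,0,0,0],
    [0,-0.05,0,0,0,0,0],
    [0,-0.07,0,0,0,0,0],
    [0,-0.09,0,0,0,0,0],
    [0,-0.11,0,0,0,0,0],
    [0,-0.13,0,0,0,0,0],
    [0,-0.15,0,0,0,0,0],
    [0,-0.17,0,0,0,0,0],
    [0,-0.19,0,0,0,0,0],
    [0,-0.21,0,0,0,0,0],
    [0,-0.23,0,0,0,0,0],
    [0,-0.25,0,0,0,0,0],
    [0,-0.265,0,0,0,0,0],
    [0,-0.28,0,0,0,0,0],
    [0,-0.295,0,0,0,0,0],
    [0,-0.305,0,0,0,0,0],
    [0,-0.305,0,0,0,0,0]
  ]
}}

```text
time_s: 10.2
tool_pos: [0.5851, 0.0195, 0.0073]
tool_rot: [-180.0, 0.0, -6.1]
force: [-1.2, -0.0, 0.3]
grip_width: 0.0006
grasp_force: 0.0
```

```bash
python3 - <<'E'
from h import *
o=env.get_obs(); print(o['time_s'],o['tool_pos'],o['tool_rot'],o['force'],W2J(o['tool_pos'][:2]*1000))
im=viewer.read_camera('wrist'); s=viewer.read_camera('top'); 
s=cv2.resize(s[130:230,210:370],None,fx=4,fy=4,interpolation=cv2.INTER_CUBIC)
cv2.imwrite('pics/w7.png',np.vstack([im[120:320],s[:360]])[:,:,::-1])
E
```

```text
10.2 [0.58510121 0.01946624 0.00730574] [-1.79984116e+02  3.03351865e-03 -6.13965818e+00] [-1.22609256 -0.00786808  0.31085706] [-21.87768698 -38.42099261]
```

View pics/w7.png

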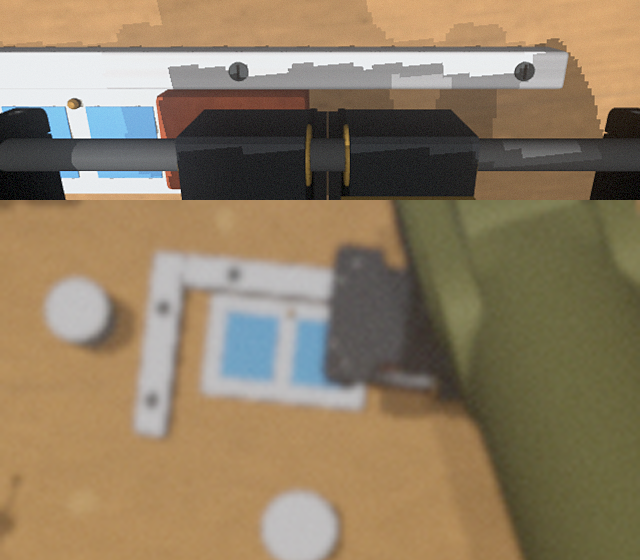

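The block is now driving the door. In the top view the door's left edge is at column 205 and the stop's face at 178, so about 12–16 mm remain. I'll go slower and watch the force.

>>> {"api": "apply_moves", "payload": {
  "moves": [
    [0,-0.01,0,0,0,0,0],
    [0,-0.02,0,0,0,0,0],
    [0,-0.03,0,0,0,0,0],
    [0,-0.04,0,0,0,0,0],
    [0,-0.04,0,0,0,0,0]
  ]
}}

```text
time_s: 10.8
tool_pos: [0.586, 0.0274, 0.0073]
tool_rot: [-180.0, -0.0, -6.1]
force: [-0.5, -0.1, 0.3]
grip_width: 0.0007
grasp_force: 0.0
```

>>> {"api": "apply_moves", "payload": {
  "moves": [
    [0,-0.005,0,0,0,0,0],
    [0,-0.01,0,0,0,0,0],
    [0,-0.01,0,0,0,0,0]
  ]
}}

```text
time_s: 11.1
tool_pos: [0.5862, 0.029, 0.0073]
tool_rot: [-180.0, -0.0, -6.2]
force: [-0.4, -0.7, 0.5]
grip_width: 0.0005
grasp_force: 0.0
```

>>> {"api": "apply_moves", "payload": {
  "moves": [
    [0,-0.005,0,0,0,0,0],
    [0,-0.01,0,0,0,0,0],
    [0,-0.01,0,0,0,0,0]
  ]
}}

```text
time_s: 11.4
tool_pos: [0.5864, 0.0311, 0.0073]
tool_rot: [-180.0, -0.0, -6.2]
force: [-0.8, -0.0, -0.8]
grip_width: 0.0008
grasp_force: 0.0
```

```bash
python3 - <<'E'
from h import *
o=env.get_obs(); print(o['time_s'],o['force'],W2J(o['tool_pos'][:2]*1000))
c=cal('wrist'); im=viewer.read_camera('wrist'); viewer.read_camera('top')
m=masks_of('top','door'); print([ (W2J(np.array(rect(cal('top'),r['pixels'],.005)[:2])),rect(cal('top'),r['pixels'],.005)) for r in m[:1]])
s=viewer.read_camera('top'); s=cv2.resize(s[130:210,210:370],None,fx=4,fy=4,interpolation=cv2.INTER_CUBIC)
cv2.imwrite('pics/w8.png',np.vstack([im[120:320],s])[:,:,::-1])
E
```

```text
11.4 [-0.78235342 -0.0287914  -0.80424209] [-21.82246505 -26.74977494]
[(array([-31.70264776,  99.10726917]), (590.1852416992188, 157.25123596191406, 96.1543960571289, 62.32600021362305, 85.95172882080078))]
```

View pics/w8.png

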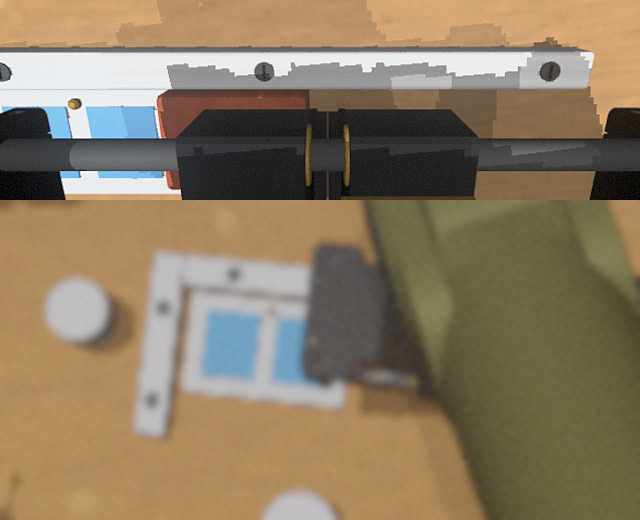

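Door's left edge is at column 183, about 3 mm from the stop. I'll creep on.

>>> {"api": "apply_moves", "payload": {
  "moves": [
    [0,-0.005,0,0,0,0,0],
    [0,-0.01,0,0,0,0,0],
    [0,-0.01,0,0,0,0,0]
  ]
}}

```text
time_s: 11.9
tool_pos: [0.5866, 0.0331, 0.0074]
tool_rot: [-180.0, -0.0, -6.2]
force: [-0.7, -0.4, -1.0]
grip_width: 0.0003
grasp_force: 0.0
```

>>> {"api": "apply_moves", "payload": {
  "moves": [
    [0,-0.005,0,0,0,0,0],
    [0,-0.005,0,0,0,0,0]
  ]
}}

```text
time_s: 12.1
tool_pos: [0.5867, 0.034, 0.0073]
tool_rot: [-180.0, -0.0, -6.2]
force: [-0.7, -0.7, -0.5]
grip_width: 0.0005
grasp_force: 0.0
```

>>> {"api": "apply_moves", "payload": {
  "moves": [
    [0,-0.005,0,0,0,0,0],
    [0,-0.005,0,0,0,0,0]
  ]
}}

```text
time_s: 12.3
tool_pos: [0.5869, 0.035, 0.0073]
tool_rot: [-180.0, -0.0, -6.2]
force: [0.1, 0.7, -0.1]
grip_width: 0.0008
grasp_force: 0.0
```

>>> {"api": "apply_moves", "payload": {
  "moves": [
    [0,-0.005,0,0,0,0,0],
    [0,-0.005,0,0,0,0,0]
  ]
}}

```text
time_s: 12.5
tool_pos: [0.5869, 0.036, 0.0073]
tool_rot: [-180.0, 0.0, -6.2]
force: [-0.0, -0.6, 0.1]
grip_width: 0.0005
grasp_force: 0.0
```

>>> {"api": "apply_moves", "payload": {
  "moves": [
    [0,-0.004,0,0,0,0,0],
    [0,-0.004,0,0,0,0,0]
  ]
}}

```text
time_s: 12.7
tool_pos: [0.587, 0.0367, 0.0073]
tool_rot: [180.0, 0.0, -6.2]
force: [0.7, -0.5, 0.2]
grip_width: 0.0007
grasp_force: 0.1
```

>>> {"api": "apply_moves", "payload": {
  "moves": [
    [0,-0.004,0,0,0,0,0],
    [0,-0.004,0,0,0,0,0]
  ]
}}

```text
time_s: 12.9
tool_pos: [0.5871, 0.0368, 0.0073]
tool_rot: [180.0, 0.0, -6.2]
force: [-0.8, -2.5, 0.8]
grip_width: 0.0006
grasp_force: 0.9
```

```bash
cat >> h.py <<'E'
def doorgap():
    "stop inner edge / door pane left edge positions in jig mm from top camera"
    c=cal('top'); im=viewer.read_camera('top'); f=8;x0,y0=235,135
    up=cv2.resize(im[y0:200,x0:395],None,fx=f,fy=f,interpolation=cv2.INTER_CUBIC)
    h=cv2.cvtColor(up,cv2.COLOR_RGB2HSV); b=big((h[...,0]>90)&(h[...,0]<120)&(h[...,1]>60))
    ys,xs=np.nonzero(b); w=W2J(world(c,np.c_[(xs+.5)/f-.5+x0,(ys+.5)/f-.5+y0],.005)[:,:2]*1000)
    print('pane',np.percentile(w,[1,99],axis=0).round(1))
    m=masks_of('top','door')
    if m: print('door far edge, x range',np.percentile(W2J(world(c,np.argwhere(m[0]['pixels'])[:,::-1],.005)[:,:2]*1000),[1,99],axis=0).round(1))
E
python3 - <<'E'
from h import *
o=env.get_obs(); print(o['time_s'],o['force'],W2J(o['tool_pos'][:2]*1000))
doorgap()
import cell
# same pane measure on the first picture, door origin est. y=65
class V: pass
im0=np.ascontiguousarray(cv2.imread('pics/top0.png')[:,:,::-1]); viewer_=viewer
import h
class F:
    get_calibration=staticmethod(viewer_.get_calibration)
    read_camera=staticmethod(lambda n:im0)
h.viewer=F; h.doorgap()
E
```

```text
12.9 [-0.78253834 -2.46476773  0.78212187] [-21.72817584 -21.00320688]
pane [[-49.1 110.6]
 [-12.4 139.6]]
door far edge, x range [[-61.3  62.4]
 [ -3.2 147.7]]
pane [[-48.9  29.4]
 [-12.3  60.4]]
door far edge, x range [[-61.3  62.4]
 [ -3.2 147.7]]
```

>>> {"api": "apply_moves", "payload": {
  "moves": [
    [0,-0.004,0,0,0,0,0],
    [0,-0.004,0,0,0,0,0],
    [0,-0.004,0,0,0,0,0]
  ]
}}

```text
time_s: 13.35
tool_pos: [0.5872, 0.0368, 0.0073]
tool_rot: [179.9, 0.0, -6.2]
force: [-0.6, -4.7, 1.6]
grip_width: 0.0006
grasp_force: 2.6
```

>>> {"api": "apply_moves", "payload": {
  "moves": [
    [0,0.01,0,0,0,0,0],
    [0,0.03,0,0,0,0,0],
    [0,0.08,0,0,0,0,0],
    [0,0.15,0,0,0,0,0],
    [0,0.15,-0.15,0,0,0,0],
    [0,0.15,-0.3,0,0,0,0],
    [-0.2,0.3,-0.5,0,0,0,0],
    [-0.4,0.5,-0.6,0,0,0,0],
    [-0.4,0.7,-0.6,0,0,0,0],
    [-0.4,0.95,-0.6,0,0,0,0],
    [-0.4,0.95,-0.6,0,0,0,0]
  ]
}}

```text
time_s: 14.45
tool_pos: [0.4851, -0.1507, 0.128]
tool_rot: [179.8, -0.1, -6.8]
force: [-0.8, -0.0, -0.1]
grip_width: 0.0007
grasp_force: 0.0
```

```bash
python3 - <<'E'
from h import *
o=env.get_obs(); print(o['time_s'],o['force'])
doorgap()
c=cal('top'); im=viewer.read_camera('top')
def rr(m,x0,y0,f,z):
    ys,xs=np.nonzero(m); w=W2J(world(c,np.c_[(xs+.5)/f-.5+x0,(ys+.5)/f-.5+y0],z)[:,:2]*1000)
    return cv2.minAreaRect(w.astype(np.float32))
f=8;x0,y0=250,140
up=cv2.resize(im[y0:200,x0:360],None,fx=f,fy=f,interpolation=cv2.INTER_CUBIC)
d=up[...,0].astype(int)-up[...,1]; m=big(d>58); print('block',rr(m,x0,y0,f,.024))
h=cv2.cvtColor(up,cv2.COLOR_RGB2HSV); b=((h[...,0]>90)&(h[...,0]<120)&(h[...,1]>60)).astype(np.uint8)
print('panes',rr(b,x0,y0,f,.005))
m=masks_of('top','door')
if m: print('door',rr(m[0]['pixels'],0,0,1,.005))
m=masks_of('top','block')
if m: print('block',rr(m[0]['pixels'],0,0,1,.024))
E
```

```text
14.45 [-0.830848   -0.03940999 -0.11458545]
pane [[-48.9  66.8]
 [-12.4  97.5]]
door far edge, x range [[-62.2  56.6]
 [ -3.1 147.4]]
block ((-24.81365394592285, 20.0882625579834), (65.06436920166016, 45.43252944946289), 89.83130645751953)
panes ((-30.67159652709961, 103.13754272460938), (37.88087463378906, 73.91571044921875), 0.1303255558013916)
door ((-31.932661056518555, 102.6295166015625), (60.10187530517578, 96.20137023925781), 0.13358156383037567)
block ((-25.53675079345703, 20.93529510498047), (50.06096267700195, 69.07022094726562), 0.06689486652612686)
```

The door measures 102–103 mm along the jig (102 is fully home). The block is at about 20 mm, and both are square.

```bash
python3 -c "
from h import *
print(env.sign_off())"
```

```text
the job is handed in; nothing more can be done
None
```

The door is home against the end stop with the block snug behind it, both square to the fence in the last camera measurement. The job is handed in at about 14.5 s, but the hand-in call gave no verdict.

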